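# Lock the lathe spindle with its index pin

## Robot

A 6-joint arm with a two-finger parallel gripper is mounted at the origin on the work surface. World frame = base frame: x ahead of the robot, y to its left, z up, the work surface at z = 0. Lengths are in mm, angles in degrees, forces in N, time in s.
With the tool pointing down it reaches from about 300 to 850 mm from the base axis. Payload 4.2 kg.
Tool frame: the origin (TCP) lies at the very end of the fingers, on their centre line; the grasp point (between the pads) lies 19 mm behind it (env.grasp_offset is the distance from the TCP to the grasp point, in mm); z points along the fingers, y is the line along which they close (so a half turn about z gives the same grasp; the last joint's range is limited). The gripper opens to 91 mm and grips with 3 to 60 N. Pads are 32 mm wide; open, the fingers measure 118 mm over their backs; the gripper's body (76 mm by 178 mm) begins 60 mm behind the grasp point.
Start: joints at [74.599, 18.312, 89.639, -0, 72.044, -1.146], TCP at [141.59, 557.311, 213.976] pointing down, gripper open.
Joint ranges: [-177.97, 177.97], [-48.28, 115.42], [12.27, 149.76], [-77.06, 257.06], [2.81, 150.46], [-146.56, 146.56]. Speed limits (degrees/s): [147.25, 147.25, 180, 180, 180, 180].

## Interface

Orientations are given as [roll, pitch, yaw] about the fixed x, y, z axes, in that order (R = Rz(yaw) Ry(pitch) Rx(roll)).
In Python, from workcell import env gives the robot as it stands. The module is installed in compiled form; this text tells all that it offers.
- The arm moves only by the tool send_rows, never from a script. Its argument "motion" is a list of rows, each an object of numbers: "tx", "ty", "tz": the shift along the tool's x, y, z in units of 500 mm (1.0 is 500 mm); "rx", "ry", "rz": the turn, a rotation vector about the tool's x, y, z in units of 30 degrees (1.0 is 30 degrees); "gripper": the closure, from -1 (fully open) to 1 (shut). In form: [{"tx": .., "ty": .., "tz": .., "rx": .., "ry": .., "rz": .., "gripper": ..}, ...]. A call has 1 to 12 rows; each row shifts and turns the commanded pose from where the row before left it, along the tool's axes as they then stand; what a row does not reach is not made up. A row lasts 1/8 s, in which the tool goes at most 62.5 mm and 10.7 degrees, less where a joint would pass 70% of its speed; a pose out of reach is approached as far as the arm can. A call with a number of a shift or a turn outside -1 to 1 is refused whole. A call with a gripper value outside its range is refused whole. The fingers move at their own pace and stop on an object; "grip_force" is the grip in N (left out, the last holds). Time passes only in rows, so rows that do not move let the fingers close. It gives the time, the measured TCP pose, the force, the opening and the grip force at its end, in the units of the state.
- env.state(): the state, without advancing time (a new reading comes with each control period).
- env.grab_frame(name): name is "scene" or "top" or "wrist"; returns a dict with "frame" (480x640x3 uint8, red, green, blue), "vertical_fov" (degrees; the focal length in pixels is half the picture's height over the tangent of half this angle, whatever the lens; pixels are square), "cx", "cy" (the principal point, pixels), "k1" (the pictures are not rectified: a ray, as slopes to the right and down, at radius r is drawn at 1 + k1 r^2 times it, then the intrinsics apply), "rvec" (rotation vector, rad) and "tvec" (3), from world to camera coordinates, as OpenCV has them; the wrist camera has in their place "T_tool_cam" (4x4, takes a point from camera to tool coordinates, whose origin is the TCP and whose axes are the flange's). Camera axes: x right, y down, z forward; pixel columns grow to the right and rows downward; lengths in mm; the calibration is good to about 2 mm. A picture is of the moment at which its call begins: read the wrist's pose just before it. There is no depth.
- env.job_done(): hands the job in; it is judged then, once.
The state is a dict: "time_s": time; "qpos": joint angles; "qvel": joint speeds; "effort": joint torques, N m; "ee_pos": TCP position; "ee_rot": TCP orientation; "force": force on the tool from outside, world axes, zero at the start; "torque": the same for the moment, N m; "gripper_width": finger opening in mm; "gripper_force": force on a finger pad.
Only numpy, scipy, OpenCV 4.12 (cv2) and the standard library are available. Lean on these libraries where they do the work, as an engineer would, in place of code of your own. Each camera call takes 0.05 s, during which the arm holds its last target. There are 200 camera calls.

## Task

Lock the spindle of the small wood lathe with the index pin on top of its headstock: lift the knob straight up out of its parking notch, turn it 60 degrees clockwise (seen from above) and let it down into the deep slot, so that the pin rests on the index ring. Then turn the steel handwheel slowly, either way, until you feel the pin drop into a slot of the ring, stop there, and push the knob down until it is fully home; let go. Never force the knob round while it is locked, and keep the pin from bearing on the ring, or on the side of its slot, with more than 20 N, and leave the things lying on the bench alone.

Things in the scene. Friction and masses are not known exactly. Their poses are not given: they have to be found in the camera images.
- knob_grip (a point): Centre (half-way up, on the axis) of the black ribbed index knob, round, 32 mm diameter, 24 mm high, axis vertical, on top of the teal headstock of the lathe. Moves and turns with the knob, which has no sideways play. Fully home it is 36 mm above the headstock's flat top (280 mm above the bench); parked, 14 mm higher. Beside and under the knob is free room for fingers down to the headstock's top.
- pin_height (a joint): Height of knob and pin above fully home (m). 0.014 parked; turns freely only if lifted above 0.018; upper stop 0.026. In the deep slot: 0.009 while the pin stands on the ring between its slots; when it meets one it drops to 0.004-0.005 and sticks (tired spring, dusty bore). 0 is home, a hard stop. Spring 400 N/m down plus 2.8 N drag: lifting takes 9 to 13 N, pressing home 2 to 5 N.
- knob_turn (a joint): Turn of the knob (rad), growing clockwise seen from above: 0 in the parking notch, 1.047 (60 degrees) in the deep slot; about 0.09 rad of play in either.
- index_barrel: Fixed steel barrel under the knob, 26 mm diameter, 24 mm high, its top cut by a shallow parking notch (4 mm) and a deep slot for the cross key under the knob. Origin at the centre of its foot, on the headstock's top, 244 mm above the bench; z up; x and y are the lathe's: x to the back, away from the robot, y along the spindle towards the handwheel.
- index_knob: The knob with its cross key and the 8 mm tapered index pin below, one part; origin on the axis at the knob's underside, z up.
- wheel_top (a point): Top of the steel handwheel's rim, mid-width; fixed to the lathe, with its axes (y along the spindle, away from the headstock). The wheel is a solid disc, 120 mm diameter, 16 mm thick, centre 60 mm below this point, turning about y, 138 mm from the knob. Free on its outside; the headstock begins 35 mm from its inner face and rises 4 mm above its top. Its rim can be pinched across its faces from above.
- spindle: The spindle with handwheel, wooden blank and, inside the headstock under the pin, the index ring: 40 mm radius, 6 evenly spaced radial slots 10 mm wide, 10 mm deep, 1 mm of play each side of the seated pin. Origin on the axis below the knob, 180 mm above the bench; turns about y. The slots are not marked; at the start the pin is over a land, 14 to 46 degrees from the next slot either way. Drag about 0.05 N m.
- wax_tin_mid (a point): Middle of a plain metal wax tin, 72 mm diameter, 42 mm high, on the bench to the left of the lathe. Leave alone.
- gouge_mid (a point): Middle of a turning gouge with a wooden handle, 300 mm long, lying on the bench behind the lathe. Leave alone.
- chuck_key_mid (a point): Middle of a T-shaped steel chuck key, 85 mm long, lying on the bench in front and to the left of the handwheel. Leave alone.
- offcut_mid (a point): Middle of a round wooden offcut, 60 mm diameter, 55 mm high, standing on the bench behind the handwheel. Leave alone.

How it is judged (in metres and radians):
On the way:
1. the knob has been lifted out of the parking notch, turned, and let down into the deep slot, so that the pin rests on the ring or is in it (value of joint pin_height below 0.0115 m), for 0.2 s.
At the end, for the whole second after the job is handed in: The index knob is fully home (within 2 mm), which it can be only with its key in the deep slot and its pin in a slot of the index ring; spindle and knob are at rest and released (value of joint pin_height below 0.002 m and angular speed of spindle below 0.05 rad/s and velocity of joint pin_height between -0.005 and 0.005 m/s); the robot touches nothing.
It fails at once if the knob is forced: its key bears on the walls or the rim of the slotted barrel with more than 30 N (turned without being lifted clear, or pressed down beside the deep slot) (contact force between index_knob and index_barrel above 30 N).
It fails at once if the pin is forced: it bears on the index ring with more than 22 N (pressed on a land, or the wheel driven on against the dropped pin) (contact force between index_knob and spindle above 22 N).
It fails at once if a thing lying on the bench is moved by more than 30 mm (distance of any of wax_tin_mid, gouge_mid, chuck_key_mid, offcut_mid from where it was at the start of the episode above 0.03 m).
It also fails if it takes over 72 s, if anything falls off the work surface, if the arm or the gripper's body presses on something with over 40 N, if the wrist force passes 120 N, or if a joint passes its speed limit or range.

## Working session

There is one attempt and no reset: what is moved stays moved. The work goes in short steps, Python scripts to look and compute and a tool call to move; the robot and the scene stay as the last step left them, time stands still between calls to the robot, and variables do not carry over. Pictures are saved under pics/ and viewed, at most 10 in all, crops included, and the job is handed in when it is done.

Besides the shell and the picture viewer there is one more tool, called by a JSON object that holds its "op" and its "data", one argument or row to a line. send_rows: Moves the arm, as the interface text tells. Shifts and turns lie within -1 to 1; 1 stands for 500 mm of shift or 30 degrees of turn. Its arguments: {"type":"object","properties":{"motion":{"type":"array"},"grip_force":{"type":"number"}},"required":["motion"]}

```bash
mkdir -p pics
cat > h.py <<'E'
import numpy as np, cv2, json
from workcell import env
from scipy.spatial.transform import Rotation as R
def snap(name, fn):
    s=env.state(); f=env.grab_frame(name)
    cv2.imwrite('pics/'+fn+'.png', f['frame'][:,:,::-1])
    c={k:(np.array(v).tolist()) for k,v in f.items() if k!='frame'}
    c['ee_pos']=list(map(float,s['ee_pos'])); c['ee_rot']=list(map(float,s['ee_rot']))
    json.dump(c,open('pics/'+fn+'.json','w')); return s
def cam(fn):
    c=json.load(open('pics/'+fn+'.json'))
    if 'rvec' in c and c['rvec'] is not None:
        Rc=cv2.Rodrigues(np.array(c['rvec'],float))[0]; t=np.array(c['tvec'],float).ravel()
    else:
        T=np.array(c['T_tool_cam']); W=np.eye(4); W[:3,:3]=R.from_euler('xyz',c['ee_rot'],degrees=True).as_matrix(); W[:3,3]=c['ee_pos']
        M=np.linalg.inv(W@T); Rc=M[:3,:3]; t=M[:3,3]
    return c,Rc,t
def ray(fn,u,v):
    c,Rc,t=cam(fn); f=240/np.tan(np.radians(c['vertical_fov'])/2)
    d=np.array([(u-c['cx'])/f,(v-c['cy'])/f]); p=d.copy()
    for _ in range(20): p=d/(1+c['k1']*(p@p))
    return -Rc.T@t, Rc.T@np.array([p[0],p[1],1])
def onz(fn,u,v,z):
    o,d=ray(fn,u,v); return o+d*(z-o[2])/d[2]
def tri(*obs):
    A=np.zeros((3,3));b=np.zeros(3)
    for o in obs:
        p,d=ray(*o); d=d/np.linalg.norm(d); P=np.eye(3)-np.outer(d,d); A+=P;b+=P@p
    return np.linalg.solve(A,b)
def proj(fn,X):
    c,Rc,t=cam(fn); f=240/np.tan(np.radians(c['vertical_fov'])/2)
    q=Rc@np.array(X,float)+t; p=q[:2]/q[2]; p=p*(1+c['k1']*(p@p)); return p*f+[c['cx'],c['cy']]
E
python3 -c "
from h import *
s=snap('scene','s1');snap('top','t1');print(s)
a=cv2.imread('pics/s1.png');b=cv2.imread('pics/t1.png')
"
```

```text
{'time_s': 0.0, 'qpos': array([ 7.46000647e+01,  1.83507536e+01,  8.97047221e+01, -1.66110764e-03,
        7.20446293e+01, -1.14836581e+00]), 'qvel': array([-0.07350797, -0.05763487, -0.04966535,  0.00695425,  0.03257993,
        0.08608097]), 'effort': array([-2.60698143e-04, -4.12452972e+01, -2.31972724e+01,  7.26136984e-02,
        4.57479979e-02, -1.46984939e-04]), 'ee_pos': array([141.45320945, 556.81556588, 213.14059509]), 'ee_rot': array([-1.79899883e+02, -4.27252699e-04,  1.65748944e+02]), 'force': array([-0.32369718, -0.29873066, -0.24713166]), 'torque': array([-0.00310526, -0.0148305 ,  0.03808869]), 'gripper_force': 0.0, 'gripper_width': 91.19675415609812}
```

View pics/s1.png

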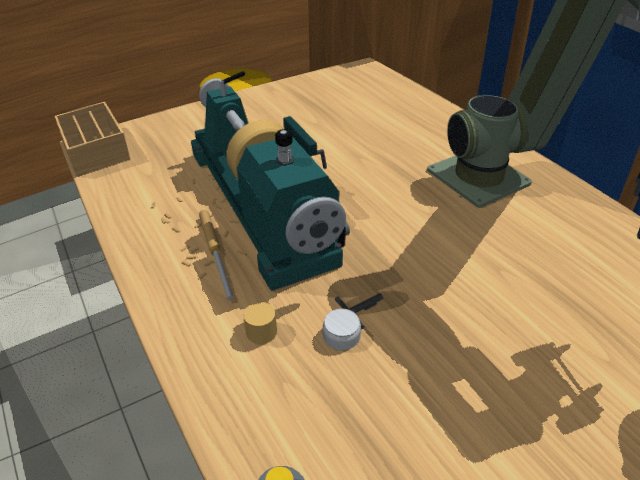

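View pics/t1.png

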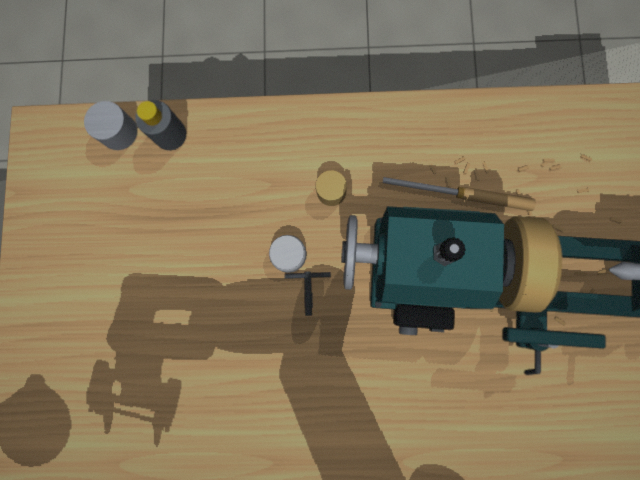

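The scene view shows the teal headstock with the black knob at about (284,137) and the wheel facing the camera at (317,226). In the top view the knob is at (453,249), the wheel's rim edge-on at (351,217–288), and the tin, key and offcut lie to the left at (288,253), (308,285) and (331,187).

```bash
python3 -c "
from h import *
for z in (294,306): print(onz('t1',453,249,z), onz('s1',284,138,z))
print(tri(('t1',453,249),('s1',284,137)))
print('wheel top', onz('t1',352,252,240)); 
print('wheel ends',onz('t1',352,217,180),onz('t1',349,288,180))
# headstock top edges direction
print(onz('t1',397,209,244),onz('t1',501,214,244), onz('t1',390,302,244), onz('t1',500,306,244))
b=cv2.imread('pics/t1.png')[180:330,320:520]; cv2.imwrite('pics/t1c.png',cv2.resize(b,None,fx=4,fy=4,interpolation=2))
"
```

```text
[581.21329011  -1.71879    294.        ] [583.34297966   3.20335831 294.        ]
[579.86393199   1.00741514 306.        ] [592.80051284  21.97266593 306.        ]
[581.06019439  -1.73728201 293.1334149 ]
wheel top [586.80825864 135.69245356 240.        ]
wheel ends [650.89484858 132.49738987 180.        ] [535.84976881 140.84677668 180.        ]
[649.33235222  66.45965609 244.        ] [637.21024362 -87.08436296 244.        ] [511.59373328  82.7330948  244.        ] [502.11903434 -75.54295847 244.        ]
```

View pics/t1c.png

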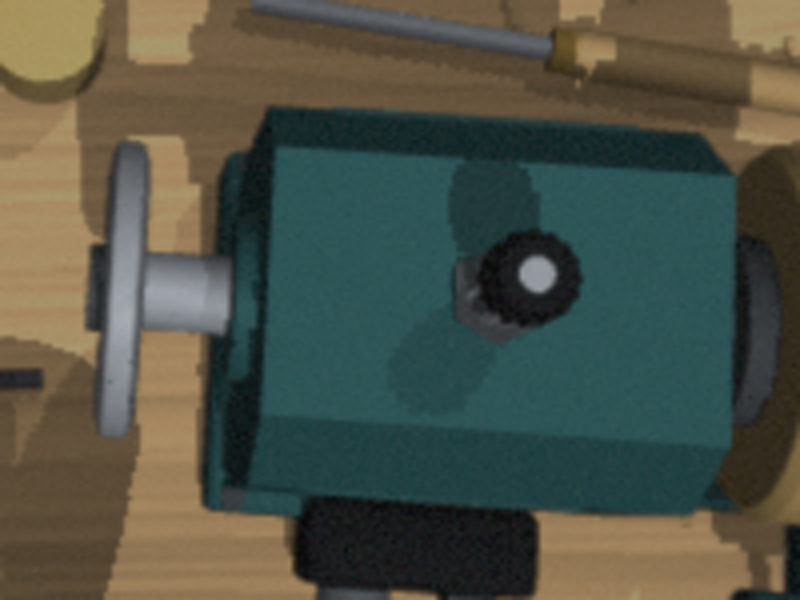

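The crop shows the knob's disc centred at about (530,278) crop px, the light cap at (537,273), and the wheel rim running from (130,145) to (112,435). The headstock's top edges run from (275,148) to (735,178) and (265,415) to (728,445).

```bash
python3 -c "
from h import *
c=lambda x,y:(x/4+320,y/4+180)
P=[onz('t1',*c(*p),244)[:2] for p in [(275,148),(735,178),(265,415),(728,445)]]
print(P)
for a,b in((0,1),(2,3)):
  d=P[a]-P[b]; print('yaw',np.degrees(np.arctan2(-d[0],d[1])))
k=onz('t1',*c(534,275.5),302); print('knob',k)
for p in [(130,145),(112,435)]: print(onz('t1',*c(*p),180))
yaw=np.radians(-4.3); 
for yw in (-3,-4,-5):
  yw=np.radians(yw); w=k[:2]+138*np.array([-np.sin(yw),np.cos(yw)]); print(w, proj('t1',[*w,240]), proj('s1',[*w,240]))
print(proj('s1',[k[0],k[1],306]),proj('s1',[k[0],k[1],282]))
"
```

```text
[array([637.51714215,  79.28223809]), array([621.29809507, -89.92289837]), array([538.2251768 ,  87.09717275]), array([523.23001919, -79.98183656])]
yaw -5.475320971772491
yaw -5.128492973893385
knob [580.46615508  -0.58538112 302.        ]
[652.11395516 131.64460979 180.        ]
[534.69661318 142.47691133 180.        ]
[587.68851704 137.22549468] [350.95348302 251.44085607] [319.54017826 197.69583822]
[590.09254846 137.07845782] [351.00263393 249.83803131] [318.3312896  198.08388645]
[592.49364758 136.88948722] [351.079887   248.23792988] [317.1092568  198.46021538]
[284.07558246 131.12899875] [284.69858228 142.2699082 ]
```

{"op": "send_rows", "data": {
  "motion": [
    {"tz":-0.09},
    {"tz":-0.09},
    {"tz":-0.09},
    {"tz":-0.07}
  ]
}}

```text
invalid input at $.motion[0]: expected keys tx, ty, tz, rx, ry, rz, gripper
```

{"op": "send_rows", "data": {
  "motion": [
    {"tx":-0.094,"ty":-0.072},
    {"tx":-0.094,"ty":-0.072},
    {"tx":-0.094,"ty":-0.072},
    {"tx":-0.094,"ty":-0.072},
    {"tx":-0.094,"ty":-0.072},
    {"tx":-0.094,"ty":-0.072},
    {"tx":-0.094,"ty":-0.072},
    {"tx":-0.094,"ty":-0.072},
    {"tx":-0.094,"ty":-0.072},
    {"tx":-0.094,"ty":-0.072},
    {"tx":-0.094,"ty":-0.072},
    {"tx":-0.094,"ty":-0.072}
  ]
}}

```text
invalid input at $.motion[0]: expected keys tx, ty, tz, rx, ry, rz, gripper
```

```bash
python3 -c "
from h import *
s=snap('wrist','w1');print(s['ee_pos'],s['ee_rot'],s['qpos'],s['force'])
print(proj('w1',[580.5,-0.6,306]))
"
```

```text
[141.46206651 556.84917488 213.18836518] [-1.79905014e+02 -1.12401412e-03  1.65746385e+02] [ 7.45996339e+01  1.83494772e+01  8.96995606e+01 -8.16969787e-04
  7.20459515e+01 -1.14649941e+00] [-0.34178865 -0.40006951  0.20000398]
[-300.55495977 1090.93839794]
```

View pics/w1.png

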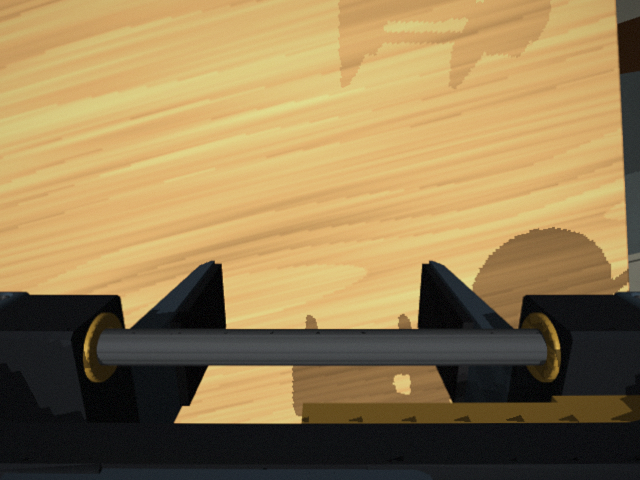

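The moves were refused because every key must be given, so the arm hasn't moved. The wrist picture shows only bench, with the fingertips at about (215,265) and (428,265).

{"op": "send_rows", "data": {
  "motion": [
    {"tx":0,"ty":0,"tz":-0.09,"rx":0,"ry":0,"rz":0,"gripper":-1},
    {"tx":0,"ty":0,"tz":-0.09,"rx":0,"ry":0,"rz":0,"gripper":-1},
    {"tx":0,"ty":0,"tz":-0.09,"rx":0,"ry":0,"rz":0,"gripper":-1},
    {"tx":0,"ty":0,"tz":-0.07,"rx":0,"ry":0,"rz":0,"gripper":-1}
  ]
}}

```text
time_s: 0.65
ee_pos: [141.6, 557.3, 385.8]
ee_rot: [179.9, 0.0, 165.7]
force: [0.9, 1.0, -1.1]
gripper_width: 91.1
gripper_force: 0.0
```

{"op": "send_rows", "data": {
  "motion": [
    {"tx":-0.094,"ty":-0.072,"tz":0,"rx":0,"ry":0,"rz":0,"gripper":-1},
    {"tx":-0.094,"ty":-0.072,"tz":0,"rx":0,"ry":0,"rz":0,"gripper":-1},
    {"tx":-0.094,"ty":-0.072,"tz":0,"rx":0,"ry":0,"rz":0,"gripper":-1},
    {"tx":-0.094,"ty":-0.072,"tz":0,"rx":0,"ry":0,"rz":0,"gripper":-1},
    {"tx":-0.094,"ty":-0.072,"tz":0,"rx":0,"ry":0,"rz":0,"gripper":-1},
    {"tx":-0.094,"ty":-0.072,"tz":0,"rx":0,"ry":0,"rz":0,"gripper":-1},
    {"tx":-0.094,"ty":-0.072,"tz":0,"rx":0,"ry":0,"rz":0,"gripper":-1},
    {"tx":-0.094,"ty":-0.072,"tz":0,"rx":0,"ry":0,"rz":0,"gripper":-1},
    {"tx":-0.094,"ty":-0.072,"tz":0,"rx":0,"ry":0,"rz":0,"gripper":-1},
    {"tx":-0.094,"ty":-0.072,"tz":0,"rx":0,"ry":0,"rz":0,"gripper":-1},
    {"tx":-0.094,"ty":-0.072,"tz":0,"rx":0,"ry":0,"rz":0,"gripper":-1},
    {"tx":-0.094,"ty":-0.072,"tz":0,"rx":0,"ry":0,"rz":0,"gripper":-1}
  ]
}}

```text
time_s: 2.15
ee_pos: [582.7, -2.0, 383.7]
ee_rot: [180.0, -0.0, 165.7]
force: [0.1, 0.7, -1.0]
gripper_width: 91.5
gripper_force: 0.0
```

```bash
python3 -c "
from h import *
s=snap('wrist','w2');print(s['ee_pos'],s['ee_rot'],s['qpos'],s['force'])
print(proj('w2',[580.5,-0.6,306]),cam('w2')[0]['T_tool_cam'])
"
```

```text
[582.73902924  -1.9739777  383.6548798 ] [ 1.79979758e+02 -2.38672864e-02  1.65731296e+02] [-1.33929083e+00  1.62005558e+01  6.88712271e+01  2.51630321e-02
  9.49469496e+01 -7.70684172e+01] [ 0.12407857  0.71369362 -0.96716605]
[321.18277651 244.13384592] [[-0.0003200812595227512, -0.961792474361113, -0.27377935241780493, 78.49573894826011], [0.9999995476140073, -6.262113975771904e-05, -0.0009491313770471503, 1.1178138914793578], [0.0008957230405334023, -0.27377953236302777, 0.9617920593035241, -170.76629070953604], [0.0, 0.0, 0.0, 1.0]]
```

View pics/w2.png

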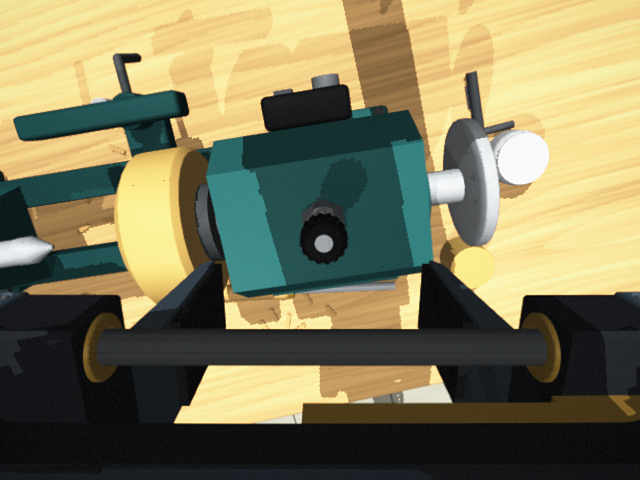

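The wrist view shows the knob's cap at (324,243), against a predicted (321,244). That puts the estimate within 2 mm, so I'm going down over the knob.

{"op": "send_rows", "data": {
  "motion": [
    {"tx":0.005,"ty":0.0035,"tz":0.04,"rx":0,"ry":0,"rz":0,"gripper":-1},
    {"tx":0,"ty":0,"tz":0.06,"rx":0,"ry":0,"rz":0,"gripper":-0.4},
    {"tx":0,"ty":0,"tz":0.06,"rx":0,"ry":0,"rz":0,"gripper":-0.2},
    {"tx":0,"ty":0,"tz":0.04,"rx":0,"ry":0,"rz":0,"gripper":-0.1},
    {"tx":0,"ty":0,"tz":0.017,"rx":0,"ry":0,"rz":0,"gripper":0},
    {"tx":0,"ty":0,"tz":0,"rx":0,"ry":0,"rz":0,"gripper":0}
  ],
  "grip_force": 4
}}

```text
time_s: 2.95
ee_pos: [579.7, 2.2, 275.2]
ee_rot: [-180.0, -0.0, 165.8]
force: [0.5, 0.3, 0.8]
gripper_width: 46.1
gripper_force: 0.0
```

{"op": "send_rows", "data": {
  "motion": [
    {"tx":0,"ty":0,"tz":0,"rx":0,"ry":0,"rz":0,"gripper":1},
    {"tx":0,"ty":0,"tz":0,"rx":0,"ry":0,"rz":0,"gripper":1},
    {"tx":0,"ty":0,"tz":0,"rx":0,"ry":0,"rz":0,"gripper":1},
    {"tx":0,"ty":0,"tz":0,"rx":0,"ry":0,"rz":0,"gripper":1}
  ],
  "grip_force": 4
}}

```text
time_s: 3.45
ee_pos: [579.9, 0.2, 276.4]
ee_rot: [-179.8, 0.1, 165.7]
force: [-2.1, -5.6, 1.6]
gripper_width: 31.9
gripper_force: 4.0
```

{"op": "send_rows", "data": {
  "motion": [
    {"tx":0,"ty":-0.004,"tz":0,"rx":0,"ry":0,"rz":0,"gripper":1},
    {"tx":0,"ty":0,"tz":0,"rx":0,"ry":0,"rz":0,"gripper":1},
    {"tx":0,"ty":0,"tz":0,"rx":0,"ry":0,"rz":0,"gripper":1}
  ],
  "grip_force": 4
}}

```text
time_s: 3.82
ee_pos: [579.9, 0.2, 276.4]
ee_rot: [180.0, 0.1, 165.7]
force: [0.6, -0.6, 5.1]
gripper_width: 31.9
gripper_force: 4.0
```

{"op": "send_rows", "data": {
  "motion": [
    {"tx":0,"ty":0,"tz":0,"rx":0,"ry":0,"rz":0,"gripper":1},
    {"tx":0,"ty":0,"tz":0,"rx":0,"ry":0,"rz":0,"gripper":1},
    {"tx":0,"ty":0,"tz":-0.004,"rx":0,"ry":0,"rz":0,"gripper":1},
    {"tx":0,"ty":0,"tz":-0.004,"rx":0,"ry":0,"rz":0,"gripper":1},
    {"tx":0,"ty":0,"tz":-0.004,"rx":0,"ry":0,"rz":0,"gripper":1},
    {"tx":0,"ty":0,"tz":-0.004,"rx":0,"ry":0,"rz":0,"gripper":1},
    {"tx":0,"ty":0,"tz":0,"rx":0,"ry":0,"rz":0,"gripper":1},
    {"tx":0,"ty":0,"tz":0,"rx":0,"ry":0,"rz":0,"gripper":1}
  ],
  "grip_force": 30
}}

```text
time_s: 4.82
ee_pos: [579.8, 0.2, 281.2]
ee_rot: [-180.0, -0.1, 165.7]
force: [5.3, -0.9, -9.6]
gripper_width: 31.6
gripper_force: 30.0
```

{"op": "send_rows", "data": {
  "motion": [
    {"tx":-0.002,"ty":0,"tz":-0.004,"rx":0,"ry":0,"rz":0,"gripper":1},
    {"tx":0,"ty":0,"tz":-0.004,"rx":0,"ry":0,"rz":0,"gripper":1},
    {"tx":0,"ty":0,"tz":0,"rx":0,"ry":0,"rz":0,"gripper":1},
    {"tx":0,"ty":0,"tz":0,"rx":0,"ry":0,"rz":0,"gripper":1}
  ],
  "grip_force": 30
}}

```text
time_s: 5.32
ee_pos: [579.8, 0.2, 286.7]
ee_rot: [180.0, -0.1, 165.8]
force: [1.8, 1.4, -13.3]
gripper_width: 31.4
gripper_force: 30.0
```

{"op": "send_rows", "data": {
  "motion": [
    {"tx":0,"ty":0,"tz":0,"rx":0,"ry":0,"rz":0.15,"gripper":1},
    {"tx":0,"ty":0,"tz":0,"rx":0,"ry":0,"rz":0.15,"gripper":1},
    {"tx":0,"ty":0,"tz":0,"rx":0,"ry":0,"rz":0,"gripper":1}
  ],
  "grip_force": 30
}}

```text
time_s: 5.7
ee_pos: [579.9, 0.3, 287.1]
ee_rot: [180.0, -0.1, 156.8]
force: [2.7, 1.2, -13.2]
gripper_width: 31.3
gripper_force: 30.0
```

```bash
python3 -c "
from h import *
s=env.state();print(s['ee_pos'],s['ee_rot'],s['torque'],s['force'])"
```

```text
[5.79853022e+02 3.37249293e-01 2.87098129e+02] [ 1.79974568e+02 -8.98120919e-02  1.56805816e+02] [ 0.27366329 -0.35978535 -0.02484272] [  2.74182708   1.1604714  -13.18926457]
```

Turning freely (torque about z is near 0). I'll complete the 60°.

{"op": "send_rows", "data": {
  "motion": [
    {"tx":0,"ty":0,"tz":0,"rx":0,"ry":0,"rz":0.2,"gripper":1},
    {"tx":0,"ty":0,"tz":0,"rx":0,"ry":0,"rz":0.25,"gripper":1},
    {"tx":0,"ty":0,"tz":0,"rx":0,"ry":0,"rz":0.25,"gripper":1},
    {"tx":0,"ty":0,"tz":0,"rx":0,"ry":0,"rz":0.25,"gripper":1},
    {"tx":0,"ty":0,"tz":0,"rx":0,"ry":0,"rz":0.25,"gripper":1},
    {"tx":0,"ty":0,"tz":0,"rx":0,"ry":0,"rz":0.25,"gripper":1},
    {"tx":0,"ty":0,"tz":0,"rx":0,"ry":0,"rz":0.25,"gripper":1},
    {"tx":0,"ty":0,"tz":0,"rx":0,"ry":0,"rz":0,"gripper":1},
    {"tx":0,"ty":0,"tz":0,"rx":0,"ry":0,"rz":0,"gripper":1}
  ],
  "grip_force": 30
}}

```text
time_s: 6.82
ee_pos: [580.6, 1.0, 287.3]
ee_rot: [179.9, -0.1, 105.8]
force: [3.6, 3.4, -13.9]
gripper_width: 31.2
gripper_force: 30.0
```

```bash
python3 -c "
from h import *
s=env.state();print(s['ee_pos'],s['ee_rot'],s['torque'],s['force'])"
```

```text
[580.63885098   0.96374495 287.34095887] [ 1.79924584e+02 -1.17769217e-01  1.05848703e+02] [ 0.54763028 -0.58367834  0.00972227] [  3.64371698   3.36837573 -13.86284427]
```

{"op": "send_rows", "data": {
  "motion": [
    {"tx":0.001,"ty":0.0015,"tz":0.004,"rx":0,"ry":0,"rz":0,"gripper":1},
    {"tx":0,"ty":0,"tz":0.004,"rx":0,"ry":0,"rz":0,"gripper":1},
    {"tx":0,"ty":0,"tz":0.004,"rx":0,"ry":0,"rz":0,"gripper":1},
    {"tx":0,"ty":0,"tz":0.004,"rx":0,"ry":0,"rz":0,"gripper":1},
    {"tx":0,"ty":0,"tz":0,"rx":0,"ry":0,"rz":0,"gripper":1},
    {"tx":0,"ty":0,"tz":0,"rx":0,"ry":0,"rz":0,"gripper":1}
  ],
  "grip_force": 30
}}

```text
time_s: 7.58
ee_pos: [580.7, 1.0, 279.6]
ee_rot: [-180.0, -0.1, 105.8]
force: [-0.7, 4.5, -4.4]
gripper_width: 31.2
gripper_force: 30.0
```

{"op": "send_rows", "data": {
  "motion": [
    {"tx":0,"ty":0,"tz":0.003,"rx":0,"ry":0,"rz":0,"gripper":1},
    {"tx":0,"ty":0,"tz":0.003,"rx":0,"ry":0,"rz":0,"gripper":1},
    {"tx":0,"ty":0,"tz":0,"rx":0,"ry":0,"rz":0,"gripper":1},
    {"tx":0,"ty":0,"tz":0,"rx":0,"ry":0,"rz":0,"gripper":1}
  ],
  "grip_force": 30
}}

```text
time_s: 8.07
ee_pos: [580.7, 1.0, 276.6]
ee_rot: [-180.0, -0.1, 105.8]
force: [-0.6, 5.7, -4.9]
gripper_width: 31.3
gripper_force: 30.0
```

{"op": "send_rows", "data": {
  "motion": [
    {"tx":0,"ty":0,"tz":0.003,"rx":0,"ry":0,"rz":0,"gripper":1},
    {"tx":0,"ty":0,"tz":0.003,"rx":0,"ry":0,"rz":0,"gripper":1},
    {"tx":0,"ty":0,"tz":0,"rx":0,"ry":0,"rz":0,"gripper":1},
    {"tx":0,"ty":0,"tz":0,"rx":0,"ry":0,"rz":0,"gripper":1}
  ],
  "grip_force": 30
}}

```text
time_s: 8.57
ee_pos: [580.7, 0.9, 273.9]
ee_rot: [180.0, -0.0, 105.8]
force: [-0.8, 5.5, -3.7]
gripper_width: 31.3
gripper_force: 30.0
```

{"op": "send_rows", "data": {
  "motion": [
    {"tx":0,"ty":0,"tz":0.002,"rx":0,"ry":0,"rz":0,"gripper":1},
    {"tx":0,"ty":0,"tz":0.001,"rx":0,"ry":0,"rz":0,"gripper":1},
    {"tx":0,"ty":0,"tz":0,"rx":0,"ry":0,"rz":0,"gripper":1},
    {"tx":0,"ty":0,"tz":0,"rx":0,"ry":0,"rz":0,"gripper":1}
  ],
  "grip_force": 30
}}

```text
time_s: 9.07
ee_pos: [580.7, 1.0, 272.7]
ee_rot: [180.0, -0.0, 105.7]
force: [-1.7, 6.1, -3.1]
gripper_width: 31.4
gripper_force: 30.0
```

{"op": "send_rows", "data": {
  "motion": [
    {"tx":0,"ty":0,"tz":0.002,"rx":0,"ry":0,"rz":0,"gripper":1},
    {"tx":0,"ty":0,"tz":0,"rx":0,"ry":0,"rz":0,"gripper":1},
    {"tx":0,"ty":0,"tz":0,"rx":0,"ry":0,"rz":0,"gripper":1}
  ],
  "grip_force": 30
}}

```text
time_s: 9.45
ee_pos: [580.7, 0.9, 271.8]
ee_rot: [180.0, -0.0, 105.8]
force: [-1.7, 4.7, -3.2]
gripper_width: 31.5
gripper_force: 30.0
```

{"op": "send_rows", "data": {
  "motion": [
    {"tx":0,"ty":0,"tz":0.002,"rx":0,"ry":0,"rz":0,"gripper":1},
    {"tx":0,"ty":0,"tz":0,"rx":0,"ry":0,"rz":0,"gripper":1},
    {"tx":0,"ty":0,"tz":0,"rx":0,"ry":0,"rz":0,"gripper":1}
  ],
  "grip_force": 30
}}

```text
time_s: 9.82
ee_pos: [580.7, 1.0, 271.4]
ee_rot: [179.9, -0.0, 105.8]
force: [-2.3, 6.1, -0.1]
gripper_width: 31.4
gripper_force: 30.0
```

{"op": "send_rows", "data": {
  "motion": [
    {"tx":0,"ty":0,"tz":0.002,"rx":0,"ry":0,"rz":0,"gripper":1},
    {"tx":0,"ty":0,"tz":0,"rx":0,"ry":0,"rz":0,"gripper":1},
    {"tx":0,"ty":0,"tz":0,"rx":0,"ry":0,"rz":0,"gripper":1}
  ],
  "grip_force": 30
}}

```text
time_s: 10.2
ee_pos: [580.7, 0.9, 271.3]
ee_rot: [179.9, -0.0, 105.8]
force: [-3.7, 5.6, 2.8]
gripper_width: 31.3
gripper_force: 30.0
```

Contact at z = 271.4, which matches 9 mm pin height exactly: the pin is resting on the ring. I'll release, back off and go to the wheel.

{"op": "send_rows", "data": {
  "motion": [
    {"tx":0,"ty":0,"tz":0,"rx":0,"ry":0,"rz":0,"gripper":0.1},
    {"tx":0,"ty":0,"tz":0,"rx":0,"ry":0,"rz":0,"gripper":0},
    {"tx":0,"ty":0,"tz":-0.04,"rx":0,"ry":0,"rz":0,"gripper":0},
    {"tx":0,"ty":0,"tz":-0.08,"rx":0,"ry":0,"rz":-0.3,"gripper":0},
    {"tx":0,"ty":0,"tz":-0.08,"rx":0,"ry":0,"rz":-0.3,"gripper":0},
    {"tx":0,"ty":0,"tz":0,"rx":0,"ry":0,"rz":-0.3,"gripper":0},
    {"tx":0,"ty":0,"tz":0,"rx":0,"ry":0,"rz":-0.3,"gripper":0},
    {"tx":0,"ty":0,"tz":0,"rx":0,"ry":0,"rz":-0.3,"gripper":0},
    {"tx":0,"ty":0,"tz":0,"rx":0,"ry":0,"rz":-0.3,"gripper":0},
    {"tx":0,"ty":0,"tz":0,"rx":0,"ry":0,"rz":-0.3,"gripper":0.1},
    {"tx":0,"ty":0,"tz":0,"rx":0,"ry":0,"rz":-0.2,"gripper":0.1},
    {"tx":0,"ty":0,"tz":0,"rx":0,"ry":0,"rz":0,"gripper":0.1}
  ],
  "grip_force": 4
}}

```text
time_s: 11.7
ee_pos: [581.2, -0.1, 369.1]
ee_rot: [-180.0, 0.0, 174.6]
force: [-0.4, -0.1, 0.4]
gripper_width: 41.2
gripper_force: 0.0
```

{"op": "send_rows", "data": {
  "motion": [
    {"tx":0,"ty":0.09,"tz":0,"rx":0,"ry":0,"rz":0,"gripper":0.1},
    {"tx":0,"ty":0.1,"tz":0,"rx":0,"ry":0,"rz":0,"gripper":0.1},
    {"tx":0,"ty":0.08,"tz":0,"rx":0,"ry":0,"rz":0,"gripper":0.1},
    {"tx":0,"ty":0,"tz":0,"rx":0,"ry":0,"rz":0,"gripper":0.1}
  ]
}}

```text
time_s: 12.2
ee_pos: [593.5, 137.1, 368.5]
ee_rot: [-180.0, -0.0, 174.8]
force: [0.6, 0.1, 0.1]
gripper_width: 41.0
gripper_force: 0.0
```

```bash
python3 -c "
from h import *
s=snap('wrist','w3');print(s['ee_pos'],s['ee_rot'],s['qpos'],s['force'],s['gripper_width'])
for p in ([593,137.5,240],[593,129.5,240],[593,145.5,240],[580.3,.6,301],[580.3,.6,296.5]):print(proj('w3',p))
"
```

```text
[593.5224567  137.12081119 368.51358192] [-1.79998493e+02 -2.15093120e-03  1.74849549e+02] [ 1.19274576e+01  1.88616154e+01  6.71515334e+01 -8.10752958e-04
  9.39893499e+01 -7.29221481e+01] [0.64395101 0.07482104 0.11643289] 41.02322655748906
[320.52775484 227.20979419]
[310.30483606 228.10294198]
[330.76417812 226.31559592]
[103.08545015 250.94144492]
[106.7750742  248.78301634]
```

View pics/w3.png

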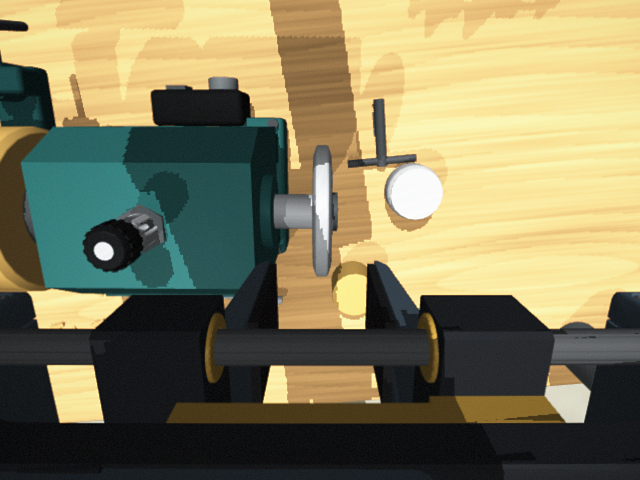

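The wheel is seen edge-on, its rim around column 322, midway between the fingers and aligned with them. The knob cap at (103,251) fits the 9 mm height. I'm going down to straddle the rim, swinging 20° to the far side and pinching lightly.

{"op": "send_rows", "data": {
  "motion": [
    {"tx":0.001,"ty":0.001,"tz":0.09,"rx":0,"ry":0,"rz":0,"gripper":0.1},
    {"tx":0,"ty":0,"tz":0.09,"rx":0,"ry":0,"rz":0,"gripper":0.1},
    {"tx":0,"ty":0,"tz":0.07,"rx":0,"ry":0,"rz":0,"gripper":0.1},
    {"tx":0,"ty":0,"tz":0.04,"rx":0,"ry":0,"rz":0,"gripper":0.1},
    {"tx":0,"ty":0,"tz":0.023,"rx":0,"ry":0,"rz":0,"gripper":0.1},
    {"tx":-0.0056,"ty":0,"tz":0.0002,"rx":0,"ry":0.1667,"rz":0,"gripper":0.1},
    {"tx":-0.0056,"ty":0,"tz":0.0002,"rx":0,"ry":0.1667,"rz":0,"gripper":0.1},
    {"tx":-0.0056,"ty":0,"tz":0.0002,"rx":0,"ry":0.1667,"rz":0,"gripper":0.1},
    {"tx":-0.0056,"ty":0,"tz":0.0002,"rx":0,"ry":0.1667,"rz":0,"gripper":0.1},
    {"tx":0,"ty":0,"tz":0,"rx":0,"ry":0,"rz":0,"gripper":0.1},
    {"tx":0,"ty":0,"tz":0,"rx":0,"ry":0,"rz":0,"gripper":0.1}
  ],
  "grip_force": 4
}}

```text
time_s: 13.62
ee_pos: [603.7, 134.1, 211.1]
ee_rot: [180.0, -19.9, 174.7]
force: [0.3, -0.4, 0.8]
gripper_width: 40.8
gripper_force: 0.0
```

{"op": "send_rows", "data": {
  "motion": [
    {"tx":0,"ty":0,"tz":0,"rx":0,"ry":0,"rz":0,"gripper":1},
    {"tx":0,"ty":0,"tz":0,"rx":0,"ry":0,"rz":0,"gripper":1},
    {"tx":0,"ty":0,"tz":0,"rx":0,"ry":0,"rz":0,"gripper":1},
    {"tx":0,"ty":0,"tz":0,"rx":0,"ry":0,"rz":0,"gripper":1}
  ],
  "grip_force": 4
}}

```text
time_s: 14.12
ee_pos: [603.6, 136.3, 211.3]
ee_rot: [179.8, -20.0, 174.8]
force: [0.3, 5.2, 1.2]
gripper_width: 16.1
gripper_force: 4.0
```

{"op": "send_rows", "data": {
  "motion": [
    {"tx":0,"ty":0.004,"tz":0,"rx":0,"ry":0,"rz":0,"gripper":1},
    {"tx":0,"ty":0,"tz":0,"rx":0,"ry":0,"rz":0,"gripper":1},
    {"tx":0.00084,"ty":0,"tz":0,"rx":0,"ry":-0.025,"rz":0,"gripper":1},
    {"tx":0.00084,"ty":0,"tz":0,"rx":0,"ry":-0.025,"rz":0,"gripper":1},
    {"tx":0.00084,"ty":0,"tz":0,"rx":0,"ry":-0.025,"rz":0,"gripper":1},
    {"tx":0.00084,"ty":0,"tz":0,"rx":0,"ry":-0.025,"rz":0,"gripper":1},
    {"tx":0.00084,"ty":0,"tz":0,"rx":0,"ry":-0.025,"rz":0,"gripper":1},
    {"tx":0.00084,"ty":0,"tz":0,"rx":0,"ry":-0.025,"rz":0,"gripper":1},
    {"tx":0.00084,"ty":0,"tz":0,"rx":0,"ry":-0.025,"rz":0,"gripper":1},
    {"tx":0.00084,"ty":0,"tz":0,"rx":0,"ry":-0.025,"rz":0,"gripper":1}
  ],
  "grip_force": 4
}}

```text
time_s: 15.38
ee_pos: [600.7, 136.6, 211.5]
ee_rot: [-180.0, -14.0, 174.7]
force: [3.5, -1.0, -1.0]
gripper_width: 16.2
gripper_force: 4.0
```

```bash
python3 -c "
from h import *
s=snap('scene','s2');print(s['ee_pos'],s['ee_rot'],s['torque'],s['force'])
a=cv2.imread('pics/s1.png')[100:270,240:380];b=cv2.imread('pics/s2.png')[100:270,240:380]
cv2.imwrite('pics/c2.png',cv2.resize(np.hstack([a,b]),None,fx=2.8,fy=2.8,interpolation=2))
"
```

```text
[600.71971086 136.59737431 211.48635495] [-179.97843786  -13.96226917  174.73920375] [-0.2480784  -0.85355735 -0.02897886] [ 3.5474035  -0.97562015 -1.02182629]
```

View pics/c2.png

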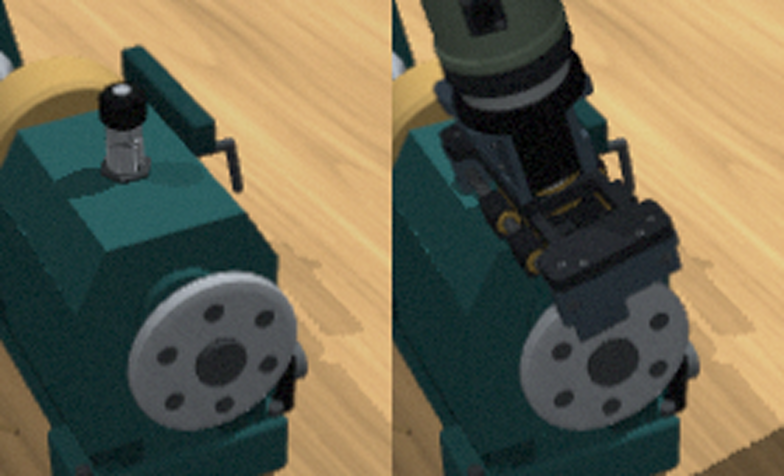

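The before/after crop shows the wheel's holes turned about 6° (for example (224,404) moved to (219,405)), so the pinch is carrying the wheel. Continuing.

{"op": "send_rows", "data": {
  "motion": [
    {"tx":0.00084,"ty":0,"tz":0,"rx":0,"ry":-0.025,"rz":0,"gripper":1},
    {"tx":0.00084,"ty":0,"tz":0,"rx":0,"ry":-0.025,"rz":0,"gripper":1},
    {"tx":0.00084,"ty":0,"tz":0,"rx":0,"ry":-0.025,"rz":0,"gripper":1},
    {"tx":0.00084,"ty":0,"tz":0,"rx":0,"ry":-0.025,"rz":0,"gripper":1},
    {"tx":0.00084,"ty":0,"tz":0,"rx":0,"ry":-0.025,"rz":0,"gripper":1},
    {"tx":0.00084,"ty":0,"tz":0,"rx":0,"ry":-0.025,"rz":0,"gripper":1}
  ],
  "grip_force": 4
}}

```text
time_s: 16.18
ee_pos: [598.0, 136.9, 212.0]
ee_rot: [-180.0, -9.5, 174.7]
force: [2.2, -3.0, -1.5]
gripper_width: 16.0
gripper_force: 4.0
```

{"op": "send_rows", "data": {
  "motion": [
    {"tx":0.00084,"ty":0,"tz":0,"rx":0,"ry":-0.025,"rz":0,"gripper":1},
    {"tx":0.00084,"ty":0,"tz":0,"rx":0,"ry":-0.025,"rz":0,"gripper":1},
    {"tx":0.00084,"ty":0,"tz":0,"rx":0,"ry":-0.025,"rz":0,"gripper":1},
    {"tx":0.00084,"ty":0,"tz":0,"rx":0,"ry":-0.025,"rz":0,"gripper":1}
  ],
  "grip_force": 4
}}

```text
time_s: 16.68
ee_pos: [596.6, 137.0, 212.1]
ee_rot: [-180.0, -6.5, 174.7]
force: [2.6, -2.7, -3.4]
gripper_width: 15.8
gripper_force: 4.0
```

{"op": "send_rows", "data": {
  "motion": [
    {"tx":0.00084,"ty":0,"tz":0.0005,"rx":0,"ry":-0.025,"rz":0,"gripper":1},
    {"tx":0.00084,"ty":0,"tz":0,"rx":0,"ry":-0.025,"rz":0,"gripper":1},
    {"tx":0.00084,"ty":0,"tz":0,"rx":0,"ry":-0.025,"rz":0,"gripper":1},
    {"tx":0.00084,"ty":0,"tz":0,"rx":0,"ry":-0.025,"rz":0,"gripper":1}
  ],
  "grip_force": 4
}}

```text
time_s: 17.18
ee_pos: [594.9, 137.2, 212.2]
ee_rot: [-180.0, -3.5, 174.7]
force: [2.7, -3.8, -3.4]
gripper_width: 16.0
gripper_force: 4.0
```

{"op": "send_rows", "data": {
  "motion": [
    {"tx":0.00084,"ty":0,"tz":0.0005,"rx":0,"ry":-0.025,"rz":0,"gripper":1},
    {"tx":0.00084,"ty":0,"tz":0,"rx":0,"ry":-0.025,"rz":0,"gripper":1},
    {"tx":0.00084,"ty":0,"tz":0,"rx":0,"ry":-0.025,"rz":0,"gripper":1},
    {"tx":0.00084,"ty":0,"tz":0,"rx":0,"ry":-0.025,"rz":0,"gripper":1}
  ],
  "grip_force": 4
}}

```text
time_s: 17.68
ee_pos: [593.3, 137.4, 212.2]
ee_rot: [-180.0, -0.4, 174.7]
force: [1.7, -5.1, -2.8]
gripper_width: 15.9
gripper_force: 4.0
```

{"op": "send_rows", "data": {
  "motion": [
    {"tx":0.00084,"ty":0,"tz":0,"rx":0,"ry":-0.025,"rz":0,"gripper":1},
    {"tx":0.00084,"ty":0,"tz":0,"rx":0,"ry":-0.025,"rz":0,"gripper":1},
    {"tx":0.00084,"ty":0,"tz":0,"rx":0,"ry":-0.025,"rz":0,"gripper":1},
    {"tx":0.00084,"ty":0,"tz":0,"rx":0,"ry":-0.025,"rz":0,"gripper":1}
  ],
  "grip_force": 4
}}

```text
time_s: 18.18
ee_pos: [591.6, 137.5, 212.1]
ee_rot: [-180.0, 2.5, 174.7]
force: [2.2, -4.7, -1.8]
gripper_width: 16.4
gripper_force: 4.0
```

{"op": "send_rows", "data": {
  "motion": [
    {"tx":0.00084,"ty":-0.0015,"tz":0,"rx":0,"ry":-0.025,"rz":0,"gripper":1},
    {"tx":0.00084,"ty":-0.0015,"tz":0,"rx":0,"ry":-0.025,"rz":0,"gripper":1},
    {"tx":0.00084,"ty":0,"tz":0,"rx":0,"ry":-0.025,"rz":0,"gripper":1},
    {"tx":0.00084,"ty":0,"tz":0,"rx":0,"ry":-0.025,"rz":0,"gripper":1}
  ],
  "grip_force": 4
}}

```text
time_s: 18.68
ee_pos: [590.1, 137.6, 212.0]
ee_rot: [179.8, 5.6, 174.7]
force: [4.1, 3.3, -3.8]
gripper_width: 16.0
gripper_force: 4.0
```

{"op": "send_rows", "data": {
  "motion": [
    {"tx":0.00084,"ty":0,"tz":0,"rx":0,"ry":-0.025,"rz":0,"gripper":1},
    {"tx":0.00084,"ty":0,"tz":0,"rx":0,"ry":-0.025,"rz":0,"gripper":1},
    {"tx":0.00084,"ty":0,"tz":0,"rx":0,"ry":-0.025,"rz":0,"gripper":1},
    {"tx":0.00084,"ty":0,"tz":0,"rx":0,"ry":-0.025,"rz":0,"gripper":1}
  ],
  "grip_force": 4
}}

```text
time_s: 19.18
ee_pos: [588.7, 137.8, 212.0]
ee_rot: [179.8, 8.6, 174.7]
force: [4.4, 3.3, -3.4]
gripper_width: 15.9
gripper_force: 4.0
```

{"op": "send_rows", "data": {
  "motion": [
    {"tx":0.00084,"ty":0,"tz":0,"rx":0,"ry":-0.025,"rz":0,"gripper":1},
    {"tx":0.00084,"ty":0,"tz":0,"rx":0,"ry":-0.025,"rz":0,"gripper":1},
    {"tx":0.00084,"ty":0,"tz":0,"rx":0,"ry":-0.025,"rz":0,"gripper":1},
    {"tx":0.00084,"ty":0,"tz":0,"rx":0,"ry":-0.025,"rz":0,"gripper":1}
  ],
  "grip_force": 4
}}

```text
time_s: 19.68
ee_pos: [586.9, 137.9, 211.7]
ee_rot: [179.8, 11.6, 174.7]
force: [4.8, 4.4, -3.4]
gripper_width: 16.3
gripper_force: 4.0
```

```bash
cat > m.py <<'E'
from h import *
import sys
def cap(fn,hint):
    g=cv2.cvtColor(cv2.imread('pics/'+fn+'.png'),cv2.COLOR_BGR2GRAY); u,v=map(int,hint)
    y0,x0=max(v-13,0),max(u-13,0); p=g[y0:v+14,x0:u+14]
    n,l,st,c=cv2.connectedComponentsWithStats((p>150).astype(np.uint8))
    return [(st[i,4],(c[i]+[x0,y0]).round(1).tolist()) for i in range(1,n) if st[i,4]>20]
def holes(fn):
    g=cv2.GaussianBlur(cv2.cvtColor(cv2.imread('pics/'+fn+'.png'),cv2.COLOR_BGR2GRAY),(3,3),0)
    # face plane: wheel outer face, centre C, axes x (lathe) and z
    y=np.array([.092,.996,0]);x=np.array([.996,-.092,0]);C=np.array([593,137.5,180])+8*y
    th=np.radians(np.arange(0,360,.5)); out=[]
    for r in (36,39,42):
        P=np.array([proj(fn,C+r*(np.cos(a)*np.array([0,0,1])+np.sin(a)*x)) for a in th]).astype(np.float32)
        out.append(cv2.remap(g,P[:,0].reshape(1,-1),P[:,1].reshape(1,-1),1)[0])
    return np.mean(out,0).astype(float)
if __name__=='__main__':
    n=sys.argv[1]; s=snap('wrist','w'+n); snap('scene','s'+n)
    for h in (9,4.5,0):
        q=proj('w'+n,[580.3,.6,292+h]); print(h,q.round(1))
    q=proj('w'+n,[580.3,.6,299]); print(cap('w'+n,q))
    a=holes('s1'); b=holes('s'+n); v=np.zeros(720,bool)
    t=np.arange(720)/2; v[(t>110)&(t<250)]=1   # lower part, unobscured (angle from top)
    best=[(np.corrcoef(np.roll(a,k)[v],b[v])[0,1],k/2) for k in range(-110,20)]
    print(sorted(best)[-6:])
E
cp pics/s2.png pics/sx2.png
python3 - <<'E'
from m import *
a=holes('s1');b=holes('s2');t=np.arange(720)/2;v=(t>110)&(t<250)
print(sorted([(np.corrcoef(np.roll(a,k)[v],b[v])[0,1],k/2) for k in range(-60,60)])[-4:])
E
python3 m.py 5
```

```text
[(np.float64(0.9902691885015572), -6.0), (np.float64(0.9940694670685938), -4.5), (np.float64(0.9963716523000989), -5.5), (np.float64(0.997638464650457), -5.0)]bash:  1103 Segmentation fault         python3 m.py 5
```

```bash
ls pics | tail -30 | tr '\n' ' '; python3 -c "
from h import *
s=snap('wrist','w5');snap('scene','s5');print(s['time_s'])"; sed -i "s/n=sys.argv\[1\]; s=snap.*/n=sys.argv[1]/" m.py; python3 m.py 5
```

```text
c2.png s1.json s1.png s2.json s2.png s5.json s5.png sx2.png t1.json t1.png t1c.png w1.json w1.png w2.json w2.png w3.json w3.png w5.json w5.png 19.775bash:  1139 Segmentation fault         python3 m.py 5
```

```bash
python3 -u - <<'E'
from m import *
a=holes('s1');b=holes('s5');t=np.arange(720)/2;v=(t>110)&(t<250)
print(sorted([(round(np.corrcoef(np.roll(a,k)[v],b[v])[0,1],3),k/2) for k in range(-110,20)])[-8:])
for h in (9,4.5,0): print(h,proj('w5',[580.3,.6,292+h]).round(1), proj('w3',[580.3,.6,292+h]).round(1))
E
```

```text
[(np.float64(0.956), -32.0), (np.float64(0.965), -28.5), (np.float64(0.97), -31.5), (np.float64(0.977), -29.0), (np.float64(0.98), -31.0), (np.float64(0.984), -29.5), (np.float64(0.985), -30.5), (np.float64(0.987), -30.0)]
9 [-169.9  504.6] [103.1 250.9]
4.5 [-153.4  488.5] [106.8 248.8]
0 [-138.   473.4] [110.3 246.7]
```

The wheel follows well (30° of 31.6°), so it isn't locked yet. I'll go on in small steps.

{"op": "send_rows", "data": {
  "motion": [
    {"tx":0.00084,"ty":-0.001,"tz":0.0005,"rx":0,"ry":-0.025,"rz":0,"gripper":1},
    {"tx":0.00084,"ty":0,"tz":0,"rx":0,"ry":-0.025,"rz":0,"gripper":1},
    {"tx":0.00084,"ty":0,"tz":0,"rx":0,"ry":-0.025,"rz":0,"gripper":1},
    {"tx":0.00084,"ty":0,"tz":0,"rx":0,"ry":-0.025,"rz":0,"gripper":1}
  ],
  "grip_force": 4
}}

```text
time_s: 20.38
ee_pos: [584.7, 138.1, 211.2]
ee_rot: [179.8, 14.5, 174.7]
force: [3.7, 6.0, -2.4]
gripper_width: 16.0
gripper_force: 4.0
```

```bash
cat > w.py <<'E'
from m import *
import sys
n=sys.argv[1]; s=snap('scene',n); a=holes('s1');b=holes(n);t=np.arange(720)/2;v=(t>110)&(t<250)
print(s['ee_rot'][1].round(1),s['force'].round(1),sorted([(round(float(np.corrcoef(np.roll(a,k)[v],b[v])[0,1]),3),k/2) for k in range(-118,0)])[-4:])
E
python3 w.py s6
```

```text
14.5 [ 3.7  6.  -2.4] [(0.971, -32.5), (0.978, -34.0), (0.978, -33.0), (0.98, -33.5)]
```

{"op": "send_rows", "data": {
  "motion": [
    {"tx":0.00084,"ty":0.002,"tz":0.0003,"rx":0,"ry":-0.025,"rz":0,"gripper":1},
    {"tx":0.00084,"ty":0,"tz":0,"rx":0,"ry":-0.025,"rz":0,"gripper":1},
    {"tx":0.00084,"ty":0,"tz":0,"rx":0,"ry":-0.025,"rz":0,"gripper":1},
    {"tx":0.00084,"ty":0,"tz":0,"rx":0,"ry":-0.025,"rz":0,"gripper":1}
  ],
  "grip_force": 4
}}

```text
time_s: 20.92
ee_pos: [583.2, 138.2, 210.7]
ee_rot: [179.9, 17.6, 174.7]
force: [-0.5, 6.8, 0.1]
gripper_width: 16.1
gripper_force: 4.0
```

{"op": "send_rows", "data": {
  "motion": [
    {"tx":0.00084,"ty":0,"tz":0,"rx":0,"ry":-0.025,"rz":0,"gripper":1},
    {"tx":0.00084,"ty":0,"tz":0,"rx":0,"ry":-0.025,"rz":0,"gripper":1},
    {"tx":0.00084,"ty":0,"tz":0,"rx":0,"ry":-0.025,"rz":0,"gripper":1},
    {"tx":0.00084,"ty":0,"tz":0,"rx":0,"ry":-0.025,"rz":0,"gripper":1}
  ],
  "grip_force": 4
}}

```text
time_s: 21.42
ee_pos: [582.4, 138.3, 210.6]
ee_rot: [179.9, 20.7, 174.7]
force: [2.4, 5.2, -1.4]
gripper_width: 16.0
gripper_force: 4.0
```

```bash
python3 w.py s7
```

```text
20.7 [ 2.4  5.2 -1.4] [(0.969, -39.0), (0.972, -37.5), (0.974, -38.5), (0.975, -38.0)]
```

{"op": "send_rows", "data": {
  "motion": [
    {"tx":0.00084,"ty":0.002,"tz":0,"rx":0,"ry":-0.025,"rz":0,"gripper":1},
    {"tx":0.00084,"ty":0,"tz":0,"rx":0,"ry":-0.025,"rz":0,"gripper":1},
    {"tx":0.00084,"ty":0,"tz":0,"rx":0,"ry":-0.025,"rz":0,"gripper":1}
  ],
  "grip_force": 4
}}

```text
time_s: 21.85
ee_pos: [581.8, 138.4, 210.3]
ee_rot: [180.0, 23.0, 174.8]
force: [5.3, 0.4, 2.2]
gripper_width: 15.9
gripper_force: 4.0
```

```bash
python3 w.py s8
```

```text
23.0 [5.3 0.4 2.2] [(0.972, -38.0), (0.975, -39.5), (0.977, -38.5), (0.978, -39.0)]
```

The wheel has stopped following (38.5° → 39°) and the resistance is rising, so the pin has very likely dropped. I'll back off a little to unload it, release, retreat along the tool axis and check the knob height.

{"op": "send_rows", "data": {
  "motion": [
    {"tx":-0.0012,"ty":0,"tz":0,"rx":0,"ry":0.025,"rz":0,"gripper":1},
    {"tx":-0.0012,"ty":0,"tz":0,"rx":0,"ry":0.025,"rz":0,"gripper":1},
    {"tx":-0.001,"ty":0,"tz":0,"rx":0,"ry":0.025,"rz":0,"gripper":1},
    {"tx":0,"ty":0,"tz":0,"rx":0,"ry":0,"rz":0,"gripper":1}
  ],
  "grip_force": 4
}}

```text
time_s: 22.4
ee_pos: [581.7, 138.4, 209.5]
ee_rot: [-180.0, 20.4, 174.7]
force: [-2.2, 2.5, 5.1]
gripper_width: 16.3
gripper_force: 4.0
```

{"op": "send_rows", "data": {
  "motion": [
    {"tx":0,"ty":0,"tz":0,"rx":0,"ry":0,"rz":0,"gripper":0.1},
    {"tx":0,"ty":0,"tz":0,"rx":0,"ry":0,"rz":0,"gripper":0.1},
    {"tx":0,"ty":0,"tz":0,"rx":0,"ry":0,"rz":0,"gripper":0.1},
    {"tx":0,"ty":0,"tz":-0.04,"rx":0,"ry":0,"rz":0,"gripper":0.1},
    {"tx":0,"ty":0,"tz":-0.06,"rx":0,"ry":0,"rz":0,"gripper":0.1},
    {"tx":0,"ty":0,"tz":-0.08,"rx":0,"ry":0,"rz":0,"gripper":0.1},
    {"tx":0,"ty":0,"tz":-0.08,"rx":0,"ry":0.2,"rz":0,"gripper":0.1},
    {"tx":0,"ty":0,"tz":-0.06,"rx":0,"ry":0.2,"rz":0,"gripper":0.1},
    {"tx":0,"ty":0,"tz":0,"rx":0,"ry":0.282,"rz":0,"gripper":0.1},
    {"tx":0,"ty":0,"tz":0,"rx":0,"ry":0,"rz":0,"gripper":0.1}
  ],
  "grip_force": 4
}}

```text
time_s: 23.65
ee_pos: [531.3, 143.0, 359.4]
ee_rot: [-180.0, -0.0, 174.7]
force: [-0.4, -0.3, -0.9]
gripper_width: 40.8
gripper_force: 0.0
```

```bash
python3 w.py s9
python3 - <<'E'
from h import *
s=snap('wrist','w9');print(s['ee_pos'],s['ee_rot'])
q=[proj('w9',[580.3,.6,292+h]) for h in (9,4.5,0)];print(q)
for fn,Q in (('w3',(103,251)),('w9',q[0])):
  g=cv2.cvtColor(cv2.imread(f'pics/{fn}.png'),cv2.COLOR_BGR2GRAY);u,v=int(Q[0]),int(Q[1])
  if 14<u<625 and 14<v<465:
    p=g[v-14:v+14,u-14:u+14]; m=cv2.moments((p>150).astype(np.uint8),True); print(fn,m['m00'],u-14+m['m10']/max(m['m00'],1),v-14+m['m01']/max(m['m00'],1))
E
```

```text
-0.0 [-0.4 -0.3 -0.9] [(0.975, -38.0), (0.975, -36.5), (0.979, -37.5), (0.979, -37.0)]
[530.098226   143.04253139 359.34885224] [-1.79948768e+02 -8.18955916e-03  1.74694786e+02]
[array([110.69322301, 348.19387782]), array([114.13204847, 344.52801822]), array([117.46146141, 340.97916991])]
w3 280.0 103.275 250.67857142857142
w9 0.0 96.0 334.0
```

{"op": "send_rows", "data": {
  "motion": [
    {"tx":-0.03,"ty":-0.07,"tz":0,"rx":0,"ry":0,"rz":0,"gripper":1},
    {"tx":-0.04,"ty":-0.08,"tz":0,"rx":0,"ry":0,"rz":0,"gripper":1},
    {"tx":-0.04,"ty":-0.08,"tz":0,"rx":0,"ry":0,"rz":0,"gripper":1},
    {"tx":-0.016,"ty":-0.044,"tz":0,"rx":0,"ry":0,"rz":0,"gripper":1},
    {"tx":0,"ty":0,"tz":0.06,"rx":0,"ry":0,"rz":0,"gripper":1},
    {"tx":0,"ty":0,"tz":0.03,"rx":0,"ry":0,"rz":0,"gripper":1},
    {"tx":0,"ty":0,"tz":0,"rx":0,"ry":0,"rz":0,"gripper":1},
    {"tx":0,"ty":0,"tz":0,"rx":0,"ry":0,"rz":0,"gripper":1}
  ],
  "grip_force": 10
}}

```text
time_s: 24.75
ee_pos: [579.8, 1.6, 316.8]
ee_rot: [180.0, 0.1, 174.8]
force: [-0.6, 0.9, 1.0]
gripper_width: 0.6
gripper_force: 0.0
```

Run:
```python
from h import *
s=snap('scene','s10');print(s['ee_pos'],s['ee_rot'],s['gripper_width'],s['force'])
a=cv2.imread('pics/s1.png')[105:185,240:340];c=cv2.imread('pics/s9.png')[105:185,240:340];b=cv2.imread('pics/s10.png')[105:185,240:340]
cv2.imwrite('pics/c10.png',cv2.resize(np.hstack([a,c,b]),None,fx=2.66,fy=4,interpolation=2))
for h in (14,9,4.5,0): print(h,proj('s9',[580.3,.6,292+h]))
```

```text
[579.81321881   1.58985038 316.84850791] [1.79993744e+02 1.46402215e-01 1.74789057e+02] 0.5685812905683307 [-0.5899136   0.89453876  0.97050581]
14 [284.45519599 131.36656339]
9 [284.58505778 133.71405365]
4.5 [284.70144695 135.8153337 ]
0 [284.81737543 137.90580636]
```

View pics/c10.png

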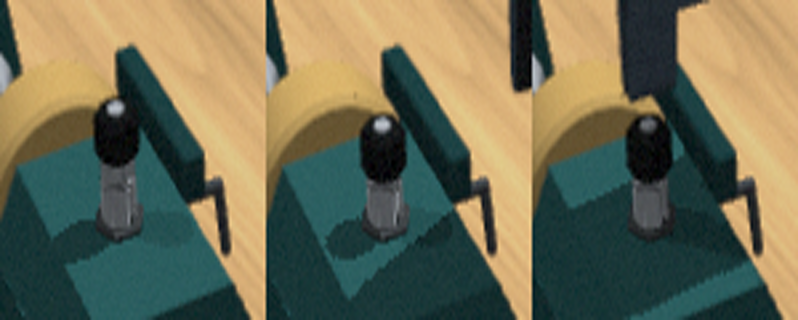

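The crop shows the cap at row 105 when parked and row 123 now, which is 4.5 px lower and means about 4.5 mm height. The pin has dropped into a slot. Now I'll press it home with closed fingers.

{"op": "send_rows", "data": {
  "motion": [
    {"tx":0,"ty":-0.002,"tz":0.02,"rx":0,"ry":0,"rz":0,"gripper":1},
    {"tx":0,"ty":0,"tz":0.016,"rx":0,"ry":0,"rz":0,"gripper":1},
    {"tx":0,"ty":0,"tz":0.004,"rx":0,"ry":0,"rz":0,"gripper":1},
    {"tx":0,"ty":0,"tz":0.002,"rx":0,"ry":0,"rz":0,"gripper":1},
    {"tx":0,"ty":0,"tz":0,"rx":0,"ry":0,"rz":0,"gripper":1},
    {"tx":0,"ty":0,"tz":0,"rx":0,"ry":0,"rz":0,"gripper":1}
  ],
  "grip_force": 10
}}

```text
time_s: 25.55
ee_pos: [579.8, 0.1, 294.8]
ee_rot: [180.0, 0.1, 174.7]
force: [-0.1, 0.2, 0.5]
gripper_width: 0.4
gripper_force: 0.0
```

{"op": "send_rows", "data": {
  "motion": [
    {"tx":0,"ty":0,"tz":0.002,"rx":0,"ry":0,"rz":0,"gripper":1},
    {"tx":0,"ty":0,"tz":0.002,"rx":0,"ry":0,"rz":0,"gripper":1},
    {"tx":0,"ty":0,"tz":0,"rx":0,"ry":0,"rz":0,"gripper":1},
    {"tx":0,"ty":0,"tz":0,"rx":0,"ry":0,"rz":0,"gripper":1}
  ]
}}

```text
time_s: 26.05
ee_pos: [579.8, 0.1, 293.0]
ee_rot: [180.0, 0.1, 174.7]
force: [0.4, -0.6, 2.9]
gripper_width: 0.2
gripper_force: 1.2
```

{"op": "send_rows", "data": {
  "motion": [
    {"tx":0,"ty":0,"tz":0.002,"rx":0,"ry":0,"rz":0,"gripper":1},
    {"tx":0,"ty":0,"tz":0.001,"rx":0,"ry":0,"rz":0,"gripper":1},
    {"tx":0,"ty":0,"tz":0,"rx":0,"ry":0,"rz":0,"gripper":1},
    {"tx":0,"ty":0,"tz":0,"rx":0,"ry":0,"rz":0,"gripper":1}
  ]
}}

```text
time_s: 26.55
ee_pos: [579.8, 0.1, 292.2]
ee_rot: [180.0, 0.1, 174.7]
force: [-0.5, -0.1, 6.5]
gripper_width: 0.8
gripper_force: 2.9
```

{"op": "send_rows", "data": {
  "motion": [
    {"tx":0,"ty":0,"tz":0.002,"rx":0,"ry":0,"rz":0,"gripper":1},
    {"tx":0,"ty":0,"tz":0,"rx":0,"ry":0,"rz":0,"gripper":1},
    {"tx":0,"ty":0,"tz":0,"rx":0,"ry":0,"rz":0,"gripper":1}
  ]
}}

```text
time_s: 26.92
ee_pos: [579.8, 0.1, 292.2]
ee_rot: [180.0, 0.2, 174.7]
force: [-2.9, -0.8, 8.7]
gripper_width: 0.3
gripper_force: 4.8
```

The knob is hard against the stop at z = 292.2, which is home. I'll retreat and verify.

{"op": "send_rows", "data": {
  "motion": [
    {"tx":0,"ty":0,"tz":-0.02,"rx":0,"ry":0,"rz":0,"gripper":1},
    {"tx":0,"ty":0,"tz":-0.08,"rx":0,"ry":0,"rz":0,"gripper":1},
    {"tx":0,"ty":0,"tz":-0.1,"rx":0,"ry":0,"rz":0,"gripper":1},
    {"tx":0,"ty":0,"tz":0,"rx":0,"ry":0,"rz":0,"gripper":1},
    {"tx":0,"ty":0,"tz":0,"rx":0,"ry":0,"rz":0,"gripper":1}
  ]
}}

```text
time_s: 27.55
ee_pos: [579.3, 0.2, 389.2]
ee_rot: [-180.0, -0.1, 174.7]
force: [0.1, -0.4, -1.2]
gripper_width: 0.6
gripper_force: 0.0
```

Run:
```python
from h import *
s=snap('scene','s11');print(s['ee_pos'],s['force'])
I=[cv2.imread(f'pics/{n}.png')[105:185,240:340] for n in ('s1','s9','s11')]
cv2.imwrite('pics/c11.png',cv2.resize(np.hstack(I),None,fx=2.66,fy=4,interpolation=2))
```

```text
[5.79317092e+02 1.75634661e-01 3.89235652e+02] [ 0.13683364 -0.37154839 -1.211918  ]
```

View pics/c11.png

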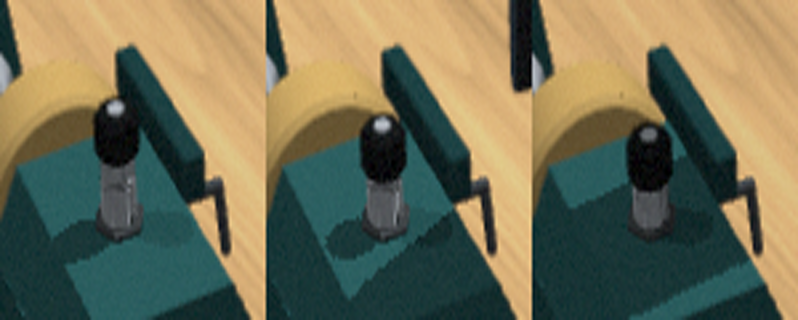

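The cap is now at row 133, 7 px below the parked position, so the knob is fully home. Handing in.

```bash
python3 -c "
from workcell import env
print(env.job_done())"
```

```text
the job is handed in; nothing more can be done
None
```

The job is handed in: the pin sits in a slot of the index ring, the knob is fully home and released, and the spindle is locked; the judge gave no verdict back.

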